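# Close the waste tub and the disinfecting box

### The arm

A 7-joint arm with a two-finger parallel gripper is mounted at the origin on the work surface. World frame = base frame: x ahead of the robot, y to its left, z up, the work surface at z = 0. Lengths are in mm, angles in rad, forces in N, time in s.
With the tool pointing down it reaches from about 400 to 875 mm from the base axis. Payload 4.4 kg.
Tool frame: the origin (TCP) lies on the centre line of the jaws, within the pads' length; the fingertips stand 14 mm ahead of it and the grasp point (between the pads) lies 5 mm behind it (tips_ahead is the distance from the TCP to the fingertips, in mm); z points along the fingers, y is the line along which they close (so a half turn about z gives the same grasp; the last joint's range is limited). The gripper opens to 85 mm and grips with 20 to 120 N. Pads are 22 mm wide; open, the fingers measure 114 mm over their backs; the gripper's body (76 mm by 85 mm) begins 54 mm behind the grasp point. The pads swing forward as they close: fully open they stand 13 mm farther back than shut.
Start: joints at [1.087, 0.628, 0.038, 1.517, -0.027, 0.996, -0.02], TCP at [263.766, -594.092, 245.313] pointing down, gripper open.
Joint ranges: [-3.06, 3.06], [-0.37, 2.12], [-1.25, 1.32], [0.18, 2.47], [-1.1, 4.24], [0.23, 1.98], [-2.94, 2.94]. Speed limits (rad/s): [2.57, 2.57, 3.14, 3.14, 3.14, 3.14, 3.14].

### API

Orientations are given as [roll, pitch, yaw] about the fixed x, y, z axes, in that order (R = Rz(yaw) Ry(pitch) Rx(roll)).
In Python, from cell import * gives the robot as it stands.
- The arm moves only by the tool move_arm, never from a script. Its argument "rows" is text: rows parted by semicolons, each of 7 numbers parted by spaces: the shift along the tool's x, y, z scaled (see below), then the turn, a rotation vector about the tool's x, y, z scaled (see below), then the closure, from -1 (fully open) to 1 (shut). A call has 1 to 12 rows; each row is the pose to reach, as a shift and turn from the pose commanded when the call began, along the tool's axes at that moment; what a row does not reach only later rows make up. The controller multiplies each number of a shift by 0.3 m and each number of a turn by pi/2 rad. A row lasts 1/12 s, in which the tool goes at most 41.7 mm and 7.16 degrees, less where a joint would pass 70% of its speed; a pose out of reach is approached as far as the arm can. A call with a number of a shift or a turn outside -1 to 1 is refused whole. A call with a gripper value outside its range is refused whole. The fingers move at their own pace and stop on an object; the grip force is fixed at half the most. Time passes only in rows, so rows that repeat a pose let the fingers close. It gives the time, the measured TCP pose, the force, the opening and the grip force at its end, in the units of the state.
- read_state(): the state, without advancing time (a new reading comes with each control period).
- get_image(name): name is "side" or "top"; returns a dict with "img" (420x560x3 uint8, red, green, blue), "vfov" (degrees; the focal length in pixels is half the picture's height over the tangent of half this angle, whatever the lens; pixels are square), "cx", "cy" (the principal point, pixels), "k1" (the pictures are not rectified: a ray, as slopes to the right and down, at radius r is drawn at 1 + k1 r^2 times it, then the intrinsics apply), "extrinsics" (4x4, takes a point from camera to world coordinates). Camera axes: x right, y up, looking along -z (the intrinsics and any distortion apply to the point x, -y, -z); pixel columns grow to the right and rows downward; lengths in mm; the calibration is good to about 2 mm. A picture is of the moment at which its call begins. There is no depth.
- finish_job(): hands the job in; it is judged then, once.
The state is a dict: "clock": time; "qpos": joint angles; "qd": joint speeds; "tau": joint torques, N m; "eef_pos": TCP position; "tool_rot": TCP orientation; "force": force on the tool from outside, world axes, zero at the start; "torque": the same for the moment, N m; "width": finger opening in mm; "gripper_force": force on a finger pad.
Only numpy, scipy, OpenCV 4.12 (cv2) and the standard library are available. Lean on these libraries where they do the work, as an engineer would, in place of code of your own. Each camera call takes 0.05 s, during which the arm holds its last target. There are 200 camera calls.

### The job

Close up both waste containers on the laboratory bench: put the loose round lid on the open round tub and press it down until it is fully home, and press the oblong box's lid, which is standing proud, down until it is fully home too. Do not knock over the small dropper bottle standing between them, and let go of everything when done.

Things in the scene. Friction and masses are not known exactly. Their poses are not given: they have to be found in the camera images.
- tub: open round white plastic tub, fixed to the bench, 124 mm outside diameter at the mouth, 85 mm high, wall 4 mm; origin at the centre of its underside, z up. A black rubber sealing ring sits in its mouth. A lid fully home rests on the tub's rim with its origin 73 mm above the tub's origin
- tub_rim (a point): centre of the tub's mouth at rim height, 85 mm above the bench; axes as the tub
- tub_seal_top (a point): centre of the top of the rubber ring in the tub's mouth (114 mm outside, 96 mm inside diameter); it stands 10 mm above the rim at the start, so a lid merely laid on it is 10 mm proud. The ring slides down with the lid against a steady friction of about 7 N and stays down
- round_lid: loose round white lid, about 0.12 kg, lying right way up on the bench; origin at the centre of its underside, z up. From the bottom: a plug 88 mm in diameter, 12 mm high (lowest 5 mm tapers to 78 mm) that enters the rubber ring; a flange 128 mm in diameter, 6 mm thick, that lands on ring and rim; a round knob 36 mm in diameter, 26 mm high
- round_lid_knob (a point): centre of the top of the round lid's knob, 44 mm above the lid's origin
- box: oblong white plastic box, fixed to the bench, 140 mm (its x) by 100 mm (its y), 80 mm high; origin at the centre of its underside, z up. Its lid is already on but stands proud, a black rubber seal showing below it
- box_lid (a joint): how far the box's lid (146 x 106 mm, 8 mm thick, captive, it only slides up and down) has been pressed down, in m: 0 is 12 mm proud of the rim, 0.012 is fully home; it starts 8 to 12 mm proud. It moves against a steady friction of about 7 N and stays where it is left
- box_knob (a point): centre of the top of the round knob (36 mm diameter, 26 mm high) in the middle of the box's lid; 114 mm above the bench when the lid is fully home, up to 126 mm when proud
- dropper: small amber dropper bottle, 28 mm diameter, 70 mm high, standing among the containers; origin at the centre of its underside, z up

How it is judged (in metres and radians):
At the end, for the whole second after the job is handed in: The round lid is at rest on the tub, right way up and level within 0.05 rad, centred within 10 mm and at most 2.5 mm above fully home; the box's lid is at most 2.5 mm above fully home (z of round_lid in the frame of tub between 0.068 and 0.0755 m and horizontal distance between round_lid and tub below 0.01 m and angle between round_lid's own z axis and vertical below 0.05 rad and linear speed of round_lid below 0.02 m/s and value of joint box_lid above 0.0095 m); the robot touches nothing.
It fails at once if the dropper bottle is knocked over (angle between dropper's own z axis and vertical above 0.6 rad).
It also fails if it takes over 53 s, if anything falls off the work surface, if the arm or the gripper's body presses on something with over 40 N, if the wrist force passes 120 N, or if a joint passes its speed limit or range.

## Working session

There is one attempt and no reset: what is moved stays moved. The work goes in short steps, Python scripts to look and compute and a tool call to move; the robot and the scene stay as the last step left them, time stands still between calls to the robot, and variables do not carry over. Pictures are saved under pics/ and viewed, at most 10 in all, crops included, and the job is handed in when it is done.

Besides the shell and the picture viewer there is one more tool, called after "Call:" as name(argument=value, ...) on one line, values as JSON. move_arm: Moves the arm, as the interface text tells. Its arguments: {"type":"object","properties":{"rows":{"type":"string"}},"required":["rows"]}

```bash
mkdir -p pics; cat > h.py <<'E'
from cell import *
import numpy as np, cv2
def K(d):
    f=210/np.tan(np.radians(d["vfov"])/2); return np.array([[f,0,d["cx"]],[0,f,d["cy"]],[0,0,1.]]),np.array([d["k1"],0,0,0,0.])
def onplane(d,uv,z):
    k,D=K(d); p=cv2.undistortPoints(np.array(uv,float).reshape(-1,1,2),k,D).reshape(-1,2)
    E=np.array(d["extrinsics"]); r=np.c_[p[:,0],-p[:,1],-np.ones(len(p))]@E[:3,:3].T; o=E[:3,3]
    return o+r*((z-o[2])/r[:,2])[:,None]
def proj(d,P):
    k,D=K(d); E=np.linalg.inv(np.array(d["extrinsics"])); c=np.atleast_2d(P)@E[:3,:3].T+E[:3,3]
    c=c*[1,-1,-1]; return cv2.projectPoints(c,np.zeros(3),np.zeros(3),k,D)[0].reshape(-1,2)
def save(d,n): cv2.imwrite("pics/"+n,cv2.cvtColor(d["img"],cv2.COLOR_RGB2BGR))
E
python3 - <<'E'
from h import *
for n in("top","side"):
    d=get_image(n); save(d,n+"0.png"); print({k:v for k,v in d.items() if k!="img"})
s=read_state(); print(s)
E
```

```text
{'vfov': 54.198941881844426, 'cx': 284.30218599426956, 'cy': 207.66110450911597, 'k1': -0.10506835184946653, 'extrinsics': array([[-1.36980779e-02,  9.85849042e-01, -1.67074918e-01,
         3.87894205e+02],
       [-9.99873221e-01, -1.48616517e-02, -5.71602105e-03,
         1.18000706e+01],
       [-8.11814311e-03,  1.66975438e-01,  9.85927634e-01,
         8.66589835e+02],
       [ 0.00000000e+00,  0.00000000e+00,  0.00000000e+00,
         1.00000000e+00]])}
{'vfov': 42.2109907087972, 'cx': 275.19222244764586, 'cy': 203.8781322709752, 'k1': -0.13718702614035916, 'extrinsics': array([[-7.61453629e-01,  4.43795589e-01, -4.72476292e-01,
         7.97414459e+01],
       [-6.48215916e-01, -5.23701760e-01,  5.52768118e-01,
         5.35126977e+02],
       [-2.12061302e-03,  7.27173942e-01,  6.86449970e-01,
         7.33089763e+02],
       [ 0.00000000e+00,  0.00000000e+00,  0.00000000e+00,
         1.00000000e+00]])}
{'clock': 0.1, 'qpos': array([ 1.08717789,  0.62923638,  0.03847637,  1.51825257, -0.0269763 ,
        0.99630446, -0.02003858]), 'qd': array([ 0.00018643, -0.00234868,  0.00113622, -0.00199882,  0.00254723,
        0.00042908,  0.00074668]), 'tau': array([ 2.78243999e-03, -5.64530861e+01,  1.23032201e+00, -1.93973583e+01,
        1.12221303e-02,  5.46615163e-03, -1.29763669e-05]), 'eef_pos': array([ 263.54064572, -593.59997279,  244.49773234]), 'tool_rot': array([-3.13991146e+00,  5.41947321e-05,  4.17767579e-01]), 'force': array([ 0.74758541, -0.23256082, -0.4500637 ]), 'torque': array([ 0.023332  , -0.03921815, -0.01988695]), 'gripper_force': 0.0, 'width': 85.37335150116245}
```

View pics/top0.png

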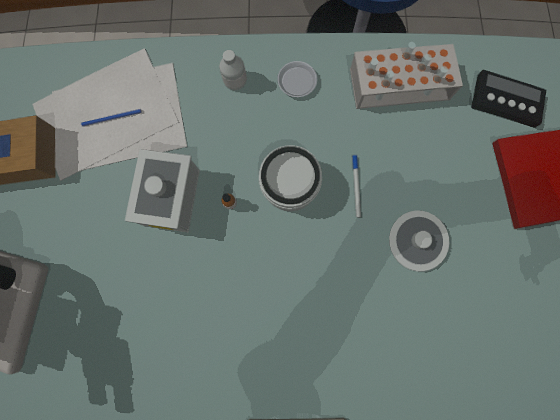

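View pics/side0.png

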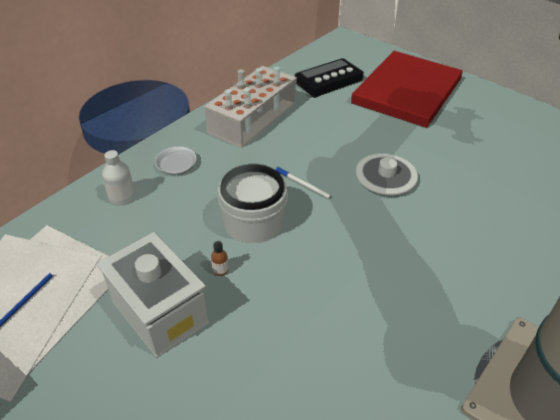

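The top view shows the box lid at about (163,188) with its knob at (154,186). The dropper is at (228,200), the tub with its black ring at (290,176), and the round lid with its knob at (420,240) and (423,240). In the side view the box knob is at (148,267), the dropper at (219,258), the tub mouth at (253,188) and the lid knob at (388,167).

```bash
cat > m.py <<'E'
from h import *
def blob(mask,seed,rad):
    m=np.zeros_like(mask); cv2.circle(m,seed,rad,255,-1); m=cv2.bitwise_and(m,mask)
    cs,_=cv2.findContours(m,cv2.RETR_EXTERNAL,cv2.CHAIN_APPROX_NONE); c=max(cs,key=cv2.contourArea)
    return c
def circ(d,c,z):
    c=cv2.convexHull(c); 
    p=onplane(d,c.reshape(-1,2),z)[:,:2].astype(np.float32); (x,y),r=cv2.minEnclosingCircle(p)
    A=np.c_[2*p,np.ones(len(p))]; s=np.linalg.lstsq(A,(p**2).sum(1),rcond=None)[0]
    return np.round([x,y,2*r,s[0],s[1],2*np.sqrt(s[2]+s[0]**2+s[1]**2)],1)
E
python3 - <<'E'
from m import *
seeds={"top":dict(lid=(420,240),lk=(423,240),bk=(154,186),tub=(290,176),box=(160,187),dr=(228,200)),
"side":dict(lid=(387,174),lk=(388,164),bk=(148,266),tub=(253,188),box=(155,270),dr=(218,246))}
big=[]
for n in seeds:
    d=get_image(n); S=seeds[n]; im=d["img"]; g=im.min(2); 
    hsv=cv2.cvtColor(im,cv2.COLOR_RGB2HSV)
    low=(hsv[...,1]<35)
    for t in (110,130,150):
        w=((g>t)&low).astype(np.uint8)*255
        try:
            print(n,t,"lidflange",circ(d,blob(w,S["lid"],40),18),"knob",circ(d,blob(w,S["lk"],13),44))
            print("   bknob",circ(d,blob(w,S["bk"],14),124))
        except Exception as e: print(e)
    dk=(im.max(2)<60).astype(np.uint8)*255
    print("ring",circ(d,blob(dk,S["tub"],38),95),"drop",circ(d,blob(dk,S["dr"],9),68))
    x,y=S["box"]; 
    for k in S:
        x,y=S[k]; c=cv2.resize(im[y-45:y+45,x-45:x+45],(260,260),interpolation=cv2.INTER_NEAREST)
        if k in("lid","tub","box"): big.append(c)
cv2.imwrite("pics/crops.png",cv2.cvtColor(np.vstack([np.hstack(big[:3]),np.hstack(big[3:])]),cv2.COLOR_RGB2BGR))
E
```

```text
top 110 lidflange [ 452.1 -259.   143.5  453.4 -261.3  134. ] knob [ 458.9 -263.5   35.6  458.5 -263.4   34.8]
   bknob [561.6 262.6  35.8 561.6 262.6  35.4]
top 130 lidflange [ 458.3 -263.8  126.8  458.6 -263.6  125.7] knob [ 458.6 -263.5   34.3  458.4 -263.5   33.4]
   bknob [561.7 262.6  34.  561.6 262.5  33.5]
top 150 lidflange [ 447.6 -269.5  121.8  455.3 -265.   118.8] knob [ 452.5 -267.5   26.9  452.6 -267.5   20. ]
   bknob [561.5 262.3  32.8 561.4 262.3  32. ]
ring [583.1   4.7 113.7 583.3   4.8 112.5] drop [546.5 131.1  17.4 546.4 131.6  16.2]
side 110 lidflange [ 459.5 -266.3  259.   460.3 -265.2  216.8] knob [ 457.2 -256.7   83.9  456.8 -255.7   72.7]
   bknob [556.5 267.5  53.7 556.1 267.4  45.9]
side 130 lidflange [ 437.5 -275.3  244.8  440.7 -271.   184.1] knob [ 453.2 -257.1   76.9  456.7 -254.6   70.9]
   bknob [557.8 269.3  49.4 558.  268.9  42.9]
side 150 lidflange [ 458.8 -260.2  129.   458.5 -260.1  126.6] knob [ 461.3 -266.7   51.8  462.  -266.9   47.8]
   bknob [562.2 264.5  35.4 562.3 264.6  34.4]
ring [579.3  11.1 118.9 578.6  12.2 113.1] drop [542.4 139.2  22.7 543.  139.9  21.1]
```

View pics/crops.png

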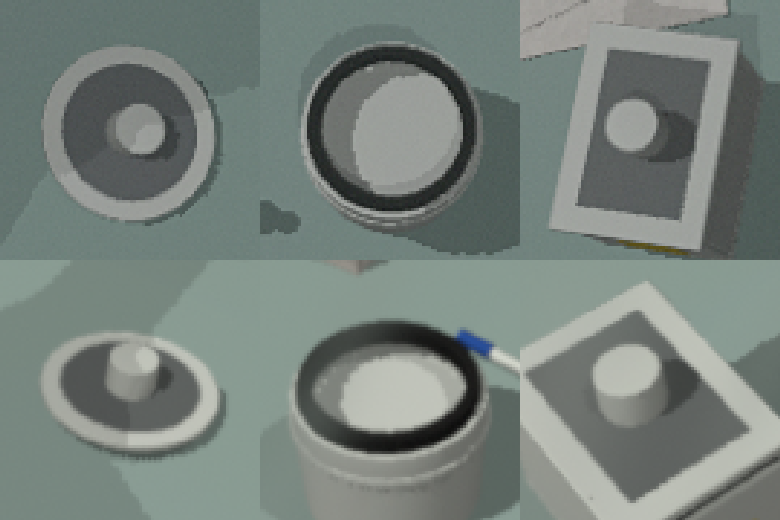

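The crops confirm clean outlines. From these I get the round lid at about (458.5,-262), the tub at (583.5,5), the box knob at (562,263.5) and the dropper at (545,133). Moving now.

```bash
cat > go.py <<'E'
from h import *; import sys
from scipy.spatial.transform import Rotation as R
s=read_state(); t=np.array([float(a) for a in sys.argv[1:4]])
r=R.from_euler("xyz",s["tool_rot"]); up=R.from_euler("xyz",[np.pi,0,s["tool_rot"][2]])
print(s["clock"],s["eef_pos"].round(1),s["tool_rot"].round(4),"w",round(s["width"],1),"F",s["force"].round(1))
print("shift",(r.inv().apply(t-s["eef_pos"])/300).round(4),"turn",((r.inv()*up).as_rotvec()/(np.pi/2)).round(4))
E
python3 go.py 458.5 -262.5 100
```

```text
0.2 [ 263.6 -593.8  244.7] [-3.1404  0.      0.4178] w 85.7 F [0.3 0.4 0.2]
shift [ 1.0417 -0.7451  0.4833] turn [-0.0007  0.     -0.    ]
```

Call:
move_arm(rows="0.1 -0.07 0 0 0 0 -1; 0.25 -0.18 0.1 0 0 0 -1; 0.4 -0.28 0.15 0 0 0 -1; 0.5 -0.35 0.2 0 0 0 -1; 0.5 -0.35 0.2 0 0 0 -1; 0.5 -0.35 0.2 0 0 0 -1; 0.5 -0.35 0.2 0 0 0 -1; 0.5 -0.35 0.2 0 0 0 -1")

```text
clock: 0.87
eef_pos: [358.0, -438.1, 185.5]
tool_rot: [3.141, 0.001, 0.418]
force: [-0.4, -0.6, 0.4]
width: 85.2
gripper_force: 0.0
```

```bash
python3 go.py 458.5 -262.5 100
```

```text
0.8667 [ 358.  -438.1  185.5] [3.1407e+00 7.0000e-04 4.1750e-01] w 85.2 F [-0.4 -0.6  0.4]
shift [ 0.5438 -0.3995  0.2843] turn [0.0006 0.0004 0.    ]
```

Call:
move_arm(rows="0.15 -0.1 0.1 0 0 0 -1; 0.28 -0.2 0.2 0 0 0 -1; 0.4 -0.3 0.28 0 0 0 -1; 0.5 -0.36 0.28 0 0 0 -1; 0.543 -0.398 0.285 0 0 0 -1; 0.543 -0.398 0.285 0 0 0 -1; 0.543 -0.398 0.285 0 0 0 -1; 0.543 -0.398 0.285 0 0 0 -1; 0.543 -0.398 0.285 0 0 0 -1")

```text
clock: 1.62
eef_pos: [458.0, -265.1, 100.3]
tool_rot: [3.139, 0.001, 0.414]
force: [-0.4, -0.3, 0.7]
width: 84.8
gripper_force: 0.0
```

```bash
python3 go.py 458.5 -262.5 36; python3 -c "
from h import *
d=get_image('side'); im=d['img'];save(d,'s1.png')
cv2.imwrite('pics/s1c.png',cv2.cvtColor(cv2.resize(im[60:260,280:480],(600,600)),cv2.COLOR_RGB2BGR))"
```

```text
1.6167 [ 458.  -265.1  100.3] [3.1393e+00 5.0000e-04 4.1420e-01] w 84.8 F [-0.4 -0.3  0.7]
shift [ 0.005  -0.0077  0.2145] turn [0.0015 0.0003 0.    ]
```

View pics/s1c.png

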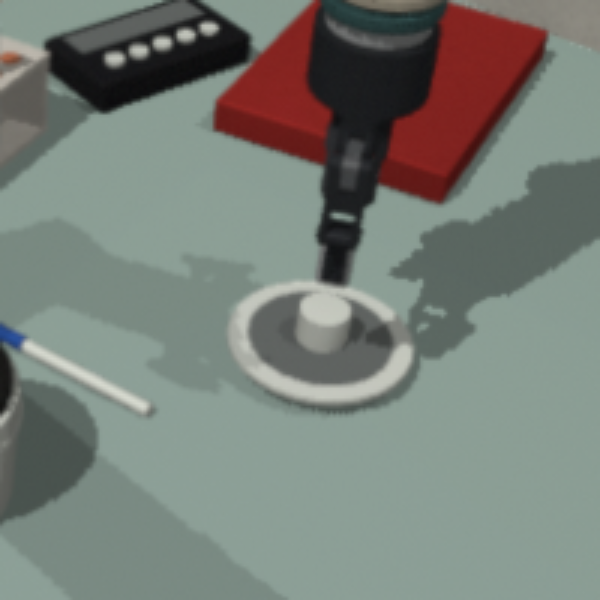

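The gripper hangs above the lid's knob, with its tips at about (392,152) and the knob at about (388,167). Next I descend, close and lift.

Call:
move_arm(rows="0 0 0.04 0 0 0 -1; 0 0 0.1 0 0 0 -1; 0 0 0.16 0 0 0 -1; 0 0 0.2 0 0 0 -1; 0 0 0.213 0 0 0 -1; 0 0 0.213 0 0 0 -1; 0 0 0.213 0 0 0 -0.5; 0 0 0.213 0 0 0 0; 0 0 0.213 0 0 0 0.5; 0 0 0.213 0 0 0 1; 0 0 0.213 0 0 0 1; 0 0 0.213 0 0 0 1")

```text
clock: 2.67
eef_pos: [459.3, -262.3, 37.0]
tool_rot: [3.14, -0.001, 0.418]
force: [-0.6, 0.7, 6.5]
width: 34.0
gripper_force: 59.2
```

Call:
move_arm(rows="0 0 0 0 0 0 1; 0 0 0 0 0 0 1; 0 0 0 0 0 0 1; 0 0 0 0 0 0 1; 0 0 0 0 0 0 1; 0 0 0 0 0 0 1")

```text
clock: 3.17
eef_pos: [459.3, -262.3, 37.0]
tool_rot: [3.14, -0.001, 0.418]
force: [-1.0, 0.2, 6.0]
width: 34.2
gripper_force: 59.2
```

```bash
python3 go.py 583.5 5 170
```

```text
3.1667 [ 459.3 -262.3   37. ] [ 3.1403e+00 -1.0000e-03  4.1790e-01] w 34.2 F [-1.   0.2  6. ]
shift [ 0.7405 -0.6458 -0.4435] turn [ 0.0008 -0.0006 -0.    ]
```

Call:
move_arm(rows="0 0 -0.03 0 0 0 1; 0 0 -0.08 0 0 0 1; 0 0 -0.14 0 0 0 1; 0 0 -0.2 0 0 0 1; 0 0 -0.27 0 0 0 1; 0 0 -0.34 0 0 0 1; 0 0 -0.4 0 0 0 1; 0 0 -0.44 0 0 0 1; 0 0 -0.44 0 0 0 1")

```text
clock: 3.92
eef_pos: [460.1, -262.7, 170.9]
tool_rot: [3.137, -0.003, 0.418]
force: [0.5, -0.7, -2.2]
width: 34.0
gripper_force: 59.9
```

Call:
move_arm(rows="0.03 -0.025 0 0 0 0 1; 0.08 -0.07 0 0 0 0 1; 0.15 -0.13 0 0 0 0 1; 0.22 -0.19 0 0 0 0 1; 0.3 -0.26 0 0 0 0 1; 0.38 -0.33 0 0 0 0 1; 0.46 -0.4 0 0 0 0 1; 0.53 -0.46 0 0 0 0 1; 0.6 -0.52 0 0 0 0 1; 0.65 -0.57 0 0 0 0 1; 0.69 -0.6 0 0 0 0 1; 0.69 -0.6 0 0 0 0 1")

```text
clock: 4.92
eef_pos: [575.7, -8.2, 166.7]
tool_rot: [-3.139, -0.001, 0.424]
force: [0.3, 0.8, -1.9]
width: 34.0
gripper_force: 59.9
```

```bash
python3 go.py 583.5 5 150; python3 -c "
from h import *
d=get_image('side'); im=d['img']
cv2.imwrite('pics/s2c.png',cv2.cvtColor(cv2.resize(im[60:260,180:380],(600,600)),cv2.COLOR_RGB2BGR))"
```

```text
4.9167 [575.7  -8.2 166.7] [-3.1389e+00 -5.0000e-04  4.2400e-01] w 34.0 F [ 0.3  0.8 -1.9]
shift [ 0.0419 -0.0293  0.0559] turn [-0.0017 -0.0003  0.    ]
```

View pics/s2c.png

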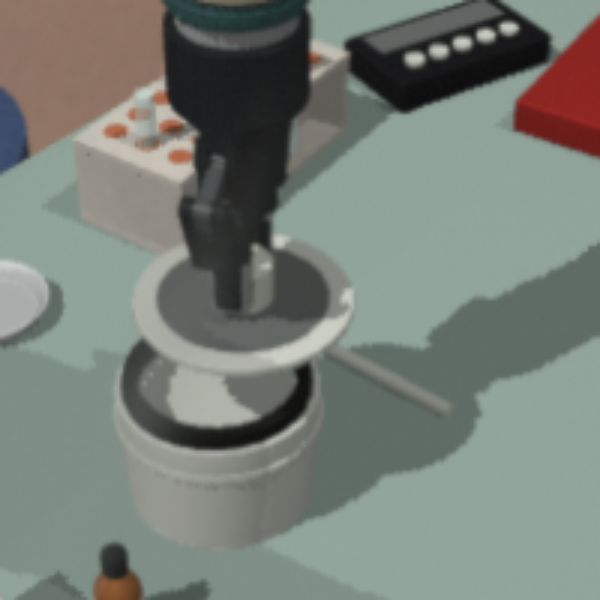

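The lid is held level over the tub at (240,160), slightly short of centre. I'll refine the position at hover height, then re-measure.

Call:
move_arm(rows="0.02 -0.015 0.02 0 0 0 1; 0.042 -0.03 0.04 0 0 0 1; 0.042 -0.03 0.055 0 0 0 1; 0.042 -0.03 0.055 0 0 0 1; 0.042 -0.03 0.055 0 0 0 1; 0.042 -0.03 0.055 0 0 0 1; 0.042 -0.03 0.055 0 0 0 1")

```text
clock: 5.55
eef_pos: [582.7, -0.8, 151.6]
tool_rot: [3.141, -0.0, 0.417]
force: [0.2, 0.1, -1.9]
width: 34.1
gripper_force: 59.9
```

```bash
python3 go.py 584 5.5 135; python3 - <<'E'
from m import *
s=read_state(); z=s["eef_pos"][2]-37+18; d=get_image("side"); im=d["img"]
hsv=cv2.cvtColor(im,cv2.COLOR_RGB2HSV); p=proj(d,[*s["eef_pos"][:2],z])[0]; print(p)
for t in(150,165):
    w=((im.min(2)>t)&(hsv[...,1]<35)).astype(np.uint8)*255; print(circ(d,blob(w,tuple(int(v) for v in p),42),z))
E
```

```text
5.55 [582.7  -0.8 151.6] [ 3.1413e+00 -2.0000e-04  4.1690e-01] w 34.1 F [ 0.2  0.1 -1.9]
shift [ 0.0123 -0.0176  0.0554] turn [ 0.0002 -0.0001 -0.    ]
[255.4658224  165.22980364]
[576.6  17.  147.5 576.1  15.1 135.5]
[553.7   8.  110.8 577.5   1.5 117. ]
```

Call:
move_arm(rows="0.012 -0.018 0 0 0 0 1; 0.012 -0.018 0.02 0 0 0 1; 0.012 -0.018 0.04 0 0 0 1; 0.012 -0.018 0.06 0 0 0 1; 0.012 -0.018 0.08 0 0 0 1; 0.012 -0.018 0.09 0 0 0 1; 0.012 -0.018 0.09 0 0 0 1; 0.012 -0.018 0.09 0 0 0 1")

```text
clock: 6.27
eef_pos: [583.7, 6.1, 124.1]
tool_rot: [-3.141, 0.001, 0.418]
force: [0.3, 0.1, -1.3]
width: 34.3
gripper_force: 59.9
```

```bash
python3 go.py 584 5.5 109; python3 - <<'E'
from m import *
d=get_image("side"); d2=get_image("top"); f=lambda im:cv2.resize(im,(400,400))
cv2.imwrite('pics/s3c.png',cv2.cvtColor(np.hstack([f(d["img"][120:260,180:320]),f(d2["img"][110:250,220:360])]),cv2.COLOR_RGB2BGR))
E
```

```text
6.2667 [583.7   6.1 124.1] [-3.1415e+00  6.0000e-04  4.1760e-01] w 34.3 F [ 0.3  0.1 -1.3]
shift [0.0002 0.0021 0.0502] turn [-0.0001  0.0004 -0.    ]
```

View pics/s3c.png

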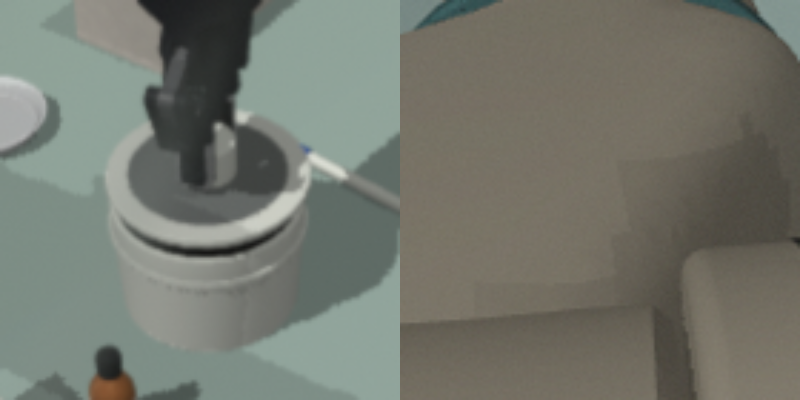

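In the side view the lid sits centred over the tub with its plug entering the ring (crop (208,180), and a black ring strip still showing below the flange). Next I press it down.

Call:
move_arm(rows="0 0 0.01 0 0 0 1; 0 0 0.02 0 0 0 1; 0 0 0.03 0 0 0 1; 0 0 0.038 0 0 0 1; 0 0 0.045 0 0 0 1; 0 0 0.05 0 0 0 1; 0 0 0.053 0 0 0 1; 0 0 0.053 0 0 0 1; 0 0 0.053 0 0 0 1")

```text
clock: 7.12
eef_pos: [584.4, 6.2, 110.0]
tool_rot: [3.141, -0.002, 0.418]
force: [-2.4, -0.0, 8.8]
width: 34.0
gripper_force: 61.2
```

Call:
move_arm(rows="0 0 0.005 0 0 0 1; 0 0 0.01 0 0 0 1; 0 0 0.01 0 0 0 1; 0 0 0.01 0 0 0 1")

```text
clock: 7.45
eef_pos: [584.4, 6.2, 109.8]
tool_rot: [3.141, -0.003, 0.417]
force: [-8.2, 0.8, 32.2]
width: 33.9
gripper_force: 63.4
```

It has reached a hard stop and is home. I'll unload, open and rise.

Call:
move_arm(rows="0 0 -0.008 0 0 0 1; 0 0 -0.01 0 0 0 0; 0 0 -0.01 0 0 0 -1; 0 0 -0.01 0 0 0 -1; 0 0 -0.01 0 0 0 -1; 0 0 -0.01 0 0 0 -1; 0 0 -0.01 0 0 0 -1; 0 0 -0.06 0 0 0 -1; 0 0 -0.14 0 0 0 -1; 0 0 -0.22 0 0 0 -1; 0 0 -0.22 0 0 0 -1")

```text
clock: 8.37
eef_pos: [586.7, 6.1, 175.6]
tool_rot: [3.139, -0.007, 0.418]
force: [-0.2, 0.5, 1.0]
width: 85.6
gripper_force: 0.0
```

```bash
python3 go.py 562 263.5 175
```

```text
8.3667 [586.7   6.1 175.6] [ 3.1387 -0.0071  0.4175] w 85.6 F [-0.2  0.5  1. ]
shift [ 0.2726 -0.8178  0.0014] turn [ 0.0018 -0.0045 -0.    ]
```

Call:
move_arm(rows="0.02 -0.06 0 0 0 0 0; 0.05 -0.16 0 0 0 0 1; 0.09 -0.27 0 0 0 0 1; 0.13 -0.38 0 0 0 0 1; 0.17 -0.5 0 0 0 0 1; 0.2 -0.6 0 0 0 0 1; 0.24 -0.7 0 0 0 0 1; 0.26 -0.77 0 0 0 0 1; 0.27 -0.8 0 0 0 0 1; 0.273 -0.818 0 0 0 0 1; 0.273 -0.818 0 0 0 0 1; 0.273 -0.818 0 0 0 0 1")

```text
clock: 9.37
eef_pos: [559.5, 261.5, 171.3]
tool_rot: [3.14, 0.001, 0.416]
force: [1.0, -0.7, -0.1]
width: 0.4
gripper_force: 0.0
```

```bash
python3 go.py 562 263.5 141; python3 - <<'E'
from m import *
d=get_image("side"); f=lambda im:cv2.resize(im,(400,400))
im=d["img"]; cv2.imwrite('pics/s4c.png',cv2.cvtColor(np.hstack([f(im[120:260,180:320]),f(im[200:360,80:240])]),cv2.COLOR_RGB2BGR))
E
```

```text
9.3667 [559.5 261.5 171.3] [3.1401e+00 8.0000e-04 4.1570e-01] w 0.4 F [ 1.  -0.7 -0.1]
shift [ 0.0104 -0.0028  0.101 ] turn [0.001  0.0005 0.    ]
```

View pics/s4c.png

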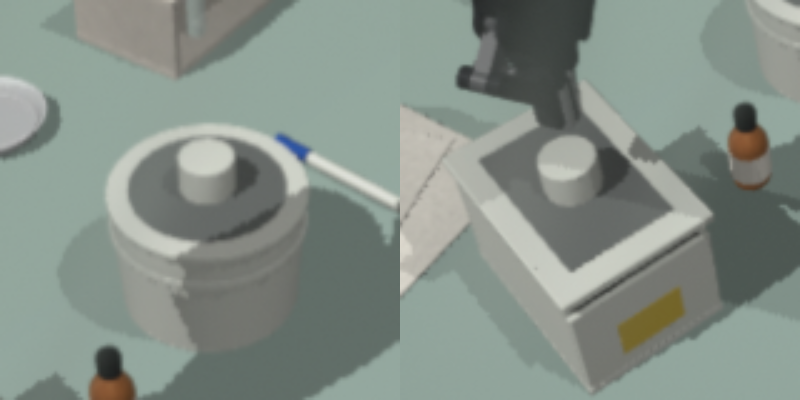

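The tub lid is flush with no ring showing. The closed fingers are above the box knob at crop (568,110), the box lid still shows a seal gap, and the dropper is upright. Next I descend onto the knob.

Call:
move_arm(rows="0.01 -0.003 0.03 0 0 0 1; 0.01 -0.003 0.06 0 0 0 1; 0.01 -0.003 0.085 0 0 0 1; 0.01 -0.003 0.1 0 0 0 1; 0.01 -0.003 0.11 0 0 0 1; 0.01 -0.003 0.12 0 0 0 1; 0.01 -0.003 0.13 0 0 0 1; 0.01 -0.003 0.138 0 0 0 1; 0.01 -0.003 0.145 0 0 0 1; 0.01 -0.003 0.145 0 0 0 1; 0.01 -0.003 0.145 0 0 0 1")

```text
clock: 10.33
eef_pos: [560.9, 264.8, 128.1]
tool_rot: [3.141, 0.002, 0.417]
force: [-2.2, -2.1, 5.2]
width: -0.1
gripper_force: 2.5
```

Call:
move_arm(rows="0 0 0.005 0 0 0 1; 0 0 0.01 0 0 0 1; 0 0 0.01 0 0 0 1; 0 0 0.01 0 0 0 1")

```text
clock: 10.67
eef_pos: [560.9, 264.8, 127.9]
tool_rot: [3.142, 0.001, 0.417]
force: [-8.1, -5.1, 24.4]
width: -0.2
gripper_force: 12.0
```

This lid has hit its hard stop too, at the expected height (TCP 128 mm). I'll back off.

Call:
move_arm(rows="0 0 -0.02 0 0 0 1; 0 0 -0.08 0 0 0 1; 0 0 -0.18 0 0 0 1; 0 0 -0.28 0 0 0 1; 0 0 -0.35 0 0 0 1; 0 0 -0.35 0 0 0 1; 0 0 -0.35 0 0 0 1; 0 0 -0.35 0 0 0 1")

```text
clock: 11.33
eef_pos: [560.9, 265.6, 229.1]
tool_rot: [-3.142, 0.001, 0.418]
force: [0.7, 0.0, -0.2]
width: -0.5
gripper_force: 0.0
```

```bash
python3 - <<'E'
from m import *
d=get_image("side"); f=lambda im:cv2.resize(im,(400,400)); s=read_state(); print(s["eef_pos"],s["force"])
im=d["img"]; cv2.imwrite('pics/s5c.png',cv2.cvtColor(np.hstack([f(im[120:260,180:320]),f(im[200:360,80:240])]),cv2.COLOR_RGB2BGR))
E
```

```text
[560.64060672 265.46980402 228.53615771] [-0.69954399 -0.10957272 -0.08612746]
```

View pics/s5c.png

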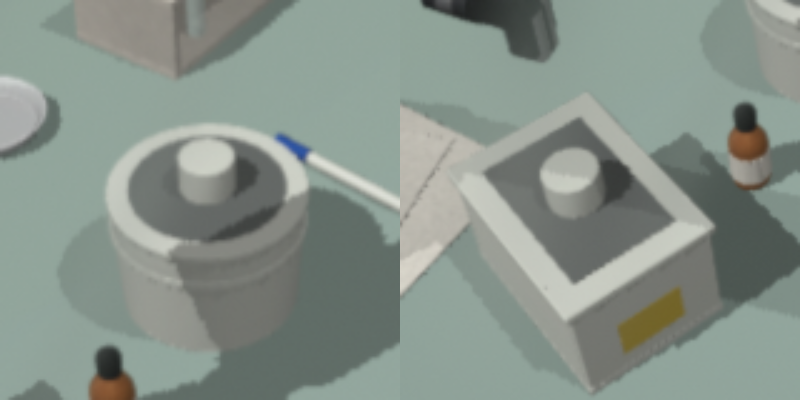

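Both lids are flush with no seal gap, the dropper is standing, and the gripper is clear.

```bash
python3 -c "
from cell import *
print(finish_job())"
```

```text
the job is handed in; nothing more can be done
None
```

The job is handed in: both lids are pressed down to a hard stop and look flush, the dropper bottle is still standing, and the gripper is clear of everything; the hand-in returned no verdict.

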